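# Clamp a mould rail in the quick-release bench vise

### The arm

A 6-joint arm with a two-finger parallel gripper is mounted at the origin on the work surface. World frame = base frame: x ahead of the robot, y to its left, z up, the work surface at z = 0. Lengths are in m, angles in rad, forces in N, time in s.
With the tool pointing down it reaches from about 0.325 to 0.775 m from the base axis. Payload 9.3 kg.
Tool frame: the origin (TCP) lies between the finger pads; the fingertips stand 17 mm ahead of it and the grasp point (between the pads) lies 2 mm behind it; z points along the fingers, y is the line along which they close (so a half turn about z gives the same grasp; the last joint's range is limited). The gripper opens to 85 mm and grips with 20 to 120 N. Pads are 22 mm wide; open, the fingers measure 114 mm over their backs; the gripper's body (76 mm by 85 mm) begins 54 mm behind the grasp point. The pads swing forward as they close: fully open they stand 13 mm farther back than shut.
Start: joints at [-1.458, 0.259, 0.021, 1.334, 0, 1.418], TCP at [0.144, -0.531, 0.248] pointing down, gripper open.
Joint ranges: [-3.04, 3.04], [-0.91, 1.82], [-1.04, 1.36], [-1.92, 1.95], [-1.52, 1.45], [-3.14, 3.14]. Speed limits (rad/s): [2.22, 2.22, 2.79, 3.14, 3.14, 3.14].

### API

Orientations are given as a rotation vector (axis times angle).
In Python, from bench import env gives the robot as it stands.
- The arm moves only by the tool step_arm, never from a script. Its arguments are lists of equal length, an entry for each row: "dp": the shift along the tool's x, y, z in units of 40 mm (1.0 is 40 mm), a list of three; "roll": the turn about the tool's z in rad. In form: {"dp": [[dx, dy, dz], ...], "roll": [roll, ...]}. A call has 1 to 5 rows; each row is the pose to reach, as a shift and turn from the pose commanded when the call began, along the tool's axes at that moment; what a row does not reach only later rows make up. A row lasts 1/10 s, in which the tool goes at most 50 mm and 8.59 degrees, less where a joint would pass 70% of its speed; a pose out of reach is approached as far as the arm can. A call with a gripper value outside its range is refused whole. "grip" is the finger opening in mm, from 0 to 85.4, set as the call begins (left out, the last holds). The fingers move at their own pace and stop on an object; "newtons" is the grip in N (left out, the last holds). Time passes only in rows, so rows that repeat a pose let the fingers close. It gives the time, the measured TCP pose, the force, the opening and the grip force at its end, in the units of the state.
- env.get_state(): the state, without advancing time (a new reading comes with each control period).
- env.read_camera(name): name is "side" or "top" or "wrist"; returns (picture, depth): 400x640x3 uint8, red, green, blue; 400x640 float32, m along the optical axis (not along the pixel's ray), 0 where there is no reading.
- env.camera_params(name): a dict with "fx", "fy", "cx", "cy" (pixels), "distortion" ([k1, k2, p1, p2, k3] as OpenCV has them; the pictures are not rectified), "R" (3x3) and "t" (3): a world point X has camera coordinates R X + t; the wrist camera has in their place "hand_eye" (4x4, takes a point from camera to tool coordinates, whose origin is the TCP and whose axes are the flange's). Camera axes: x right, y down, z forward; pixel columns grow to the right and rows downward; lengths in m; the calibration is good to about 2 mm. A picture is of the moment at which its call begins: read the wrist's pose just before it. camera_params takes no time and is no camera call.
- env.finish_job(): hands the job in; it is judged then, once.
The state is a dict: "time": time; "q": joint angles; "joint_vel": joint speeds; "effort": joint torques, N m; "ee_pos": TCP position; "orientation": TCP orientation; "force": force on the tool from outside, world axes, zero at the start; "torque": the same for the moment, N m; "grip_width": finger opening in m; "finger_force": force on a finger pad.
Only numpy, scipy, OpenCV 4.12 (cv2) and the standard library are available. Lean on these libraries where they do the work, as an engineer would, in place of code of your own. Each camera call takes 0.05 s, during which the arm holds its last target. There are 200 camera calls.

### The job

The short pine mould rail stands loose in the quick-release vise. Press the vise's side lever down and, keeping it down, slide the moving jaw up to the rail, let the lever spring back so that it locks, then turn the three-spoke handle clockwise until the rail is held tight between both jaws. Do not crush the soft wood, leave the other things on the bench where they are, and let go at the end.

Things in the scene. Friction and masses are not known exactly. Their poses are not given: they have to be found in the camera images.
- vise: Grey steel bench vise bolted down. Origin: underside of its bed on the centre line; its +y is the way the moving jaw closes, +x the lever side, z up; its parts share these axes. Bed 84 x 220 mm, top at z 20. Fixed jaw 80 mm wide, gripping face at y +110, top at z 118. A toothed bar runs along the bed at x 48 to 58, z 55 to 69, on posts at y -52 and +119.
- fixed_face (a point): Point on the gripping face of the fixed jaw, centre, 65 mm above the bench; axes as the vise's.
- jaw: Moving jaw: plate 80 wide, 16 thick, top at 118 mm. It rides with the carriage (block 56 x 44 mm behind it); the screw also drives it forward 0 to 16 mm on the carriage. Sliding, all this has the inertia of about 6 kg. Its origin is only a reference point: use jaw_face.
- jaw_face (a point): Point on the gripping face of the moving jaw, centre, 65 mm above the bench. Its distance along the vise's y to fixed_face is the jaw opening (30 mm when the rail is clamped).
- lever (a joint): Release lever on the carriage, rad: 0 = up (pawls between the bar's teeth, carriage locked both ways), 0.28 = fully down. Above 0.22 the carriage slides freely (3 N of rubbing plus 15 N per m/s). Teeth are 8 mm apart: let up, the pawls drop into gaps, shifting the jaw up to 4 mm; should they land on teeth (lever stays above 0.03) nudge the carriage 1 to 4 mm. Locked: below 0.03.
- paddle (a point): Middle of the upper face of the lever's paddle: 45 mm above the bench at rest, 95 mm to the vise's +x. The paddle is 44 mm in x; a lip at each y end (40 mm apart inside, 13 mm high) lets shut fingertips pressing on it push the carriage along y. 3.3 N starts it, 7.5 N holds it fully down, about 19 mm lower. The jaw face is 35 mm to the +y of this point at screw 0.
- screw (a joint): Angle of the three-spoke handle, 0 to 3.2 rad, growing clockwise as seen from the handle end (spokes on the vise's +x side go down); starts at 0; each rad moves jaw and handle 5 mm along +y. It stays where left. Idle it takes 0.30 N m; each 10 N on the wood adds 0.05. Well tight: 0.45 to 0.6 N m (30 to 60 N on the wood). Over 0.7 N m (80 N) crushes the wood.
- hub (a point): Centre of the handle's hub (30 mm diameter) on the horizontal screw axis, 95 mm above the bench, on the vise's centre line, 170 mm behind jaw_face (towards -y). The axis is parallel to the vise's y. Three 10 mm rods with black balls stand out from it, 120 degrees apart.
- spoke0 (a point): Centre of the black ball (18 mm diameter) at the end of one spoke (10 mm rod), 80 mm from the handle's axis; at screw 0 it points 75 degrees above the vise's +x.
- spoke1 (a point): Ball of the next spoke, 120 degrees counter-clockwise from spoke0 seen from the handle end.
- spoke2 (a point): Ball of the third spoke, 240 degrees counter-clockwise from spoke0.
- rail: Loose pine block 78 (its x) x 30 (its y, the clamped thickness) x 72 mm high with a step cut from the top at its +x end, 0.12 kg, standing on the vise's bed a few mm in front of the fixed jaw and slightly askew. Origin: centre of its underside. The jaw may push it along the bed against the fixed jaw.
- reagent: Brown glass bottle, 68 mm diameter, 170 high, full; bystander. Origin: centre of its underside.
- jar: White jar, 60 mm diameter, 75 high; bystander. Origin: centre of its underside.
- bowl: Blue plastic bowl, 140 mm diameter, 70 high; bystander. Origin: centre of its underside.
Not all that is in view belongs to the job. Of the things that look like the rail, the largest one is meant.

How it is judged:
On the way, in this order (a step that is already met when the one before it is completed fails the run):
1. with the lever held down, the moving jaw is slid to within 12 mm of the rail's thickness (jaw opening under 42 mm) before the screw is turned (value of joint lever above 0.1 rad and y of jaw_face in the frame of fixed_face above -0.042 m and value of joint screw below 0.25 rad), for 0.05 s.
2. the lever is back up and locked (value of joint lever below 0.04 rad and y of jaw_face in the frame of fixed_face above -0.046 m and value of joint screw below 0.4 rad), for 0.2 s.
At the end, for the whole second after the job is handed in: The rail stands upright on the bed (within 0.06 rad, square to the jaws within 0.04 rad) against the fixed jaw (its middle within 17.5 mm of that face), pressed by the moving jaw with more than 25 N, the lever up and locked (below 0.04 rad), the screw turned by over 0.1 rad, all at rest (contact force between rail and jaw above 25 N and y of rail in the frame of fixed_face above -0.0175 m and value of joint lever below 0.04 rad and value of joint screw above 0.1 rad and z of rail in the frame of vise between 0.016 and 0.026 m and angle between rail's own z axis and vertical below 0.06 rad and angle between the y axis of rail and the y axis of vise, either way round below 0.04 rad and linear speed of rail below 0.01 m/s); the robot touches nothing.
It fails at once if the rail is crushed (over 80 N) (contact force between rail and jaw above 80 N).
It fails at once if a bystander is moved by over 20 mm (distance of any of reagent, jar, bowl from where it was at the start of the episode above 0.02 m).
It also fails if it takes over 51 s, if anything falls off the work surface, if the arm or the gripper's body presses on something with over 40 N, if the wrist force passes 120 N, or if a joint passes its speed limit or range.

## Working session

There is one attempt and no reset: what is moved stays moved. The work goes in short steps, Python scripts to look and compute and a tool call to move; the robot and the scene stay as the last step left them, time stands still between calls to the robot, and variables do not carry over. Pictures are saved under pics/ and viewed, at most 10 in all, crops included, and the job is handed in when it is done.

Besides the shell and the picture viewer there is one more tool, called after ">>>" as a command line: name --pt "numbers of a row" for each row, then --argument value for the rest. step_arm: Moves the arm, as the interface text tells. Its arguments: {"type":"object","properties":{"dp":{"type":"array"},"roll":{"type":"array"},"grip":{"type":"number"},"newtons":{"type":"number"}},"required":["dp","roll"]}

```bash
mkdir -p pics; ls
python3 - <<'E'
from bench import env
import cv2,numpy as np
for n in("top","side"):
    p,d=env.read_camera(n); cv2.imwrite(f"pics/{n}0.png",p[:,:,::-1]); np.savez(f"{n}0.npz",p=p,d=d)
    c=env.camera_params(n); print(n,{k:np.round(v,3).tolist() for k,v in c.items()})
s=env.get_state(); print(s)
print(env.camera_params("wrist"))
E
```

```text
pics
top {'fx': 421.44, 'fy': 421.44, 'cx': 317.44, 'cy': 194.139, 'distortion': [-0.091, 0.0, 0.0, 0.0, 0.0], 'R': [[0.006, -1.0, 0.0], [-0.984, -0.006, -0.176], [0.176, 0.001, -0.984]], 't': [0.095, 0.55, 0.826]}
side {'fx': 427.14, 'fy': 427.14, 'cx': 317.873, 'cy': 197.762, 'distortion': [0.039, 0.0, 0.0, 0.0, 0.0], 'R': [[-0.907, -0.42, 0.007], [-0.243, 0.51, -0.825], [0.343, -0.75, -0.565]], 't': [0.52, 0.197, 0.838]}
{'time': 0.1, 'q': array([-1.45759749e+00,  2.59137120e-01,  2.08549280e-02,  1.33374174e+00,
        9.68718859e-06,  1.41822547e+00]), 'joint_vel': array([ 0.0009287 , -0.00167415,  0.00235423, -0.00162507, -0.00069986,
       -0.00055645]), 'effort': array([ 5.83080153e-03, -5.56694734e+01,  3.45069981e+01,  1.16190317e-02,
       -1.12697928e-04, -4.85101708e-06]), 'ee_pos': array([ 0.14444489, -0.53044619,  0.24773276]), 'orientation': array([-3.11267937e+00, -4.16079900e-01, -5.31512000e-05]), 'force': array([-0.30908498,  0.28735542, -0.1405694 ]), 'torque': array([-0.03280677, -0.01250366,  0.01967567]), 'finger_force': 0.0, 'grip_width': 0.08559120028220267}
{'fx': 330.2931101289174, 'fy': 330.2931101289174, 'cx': 320.38847388996, 'cy': 202.56458557444196, 'distortion': array([0.0239154, 0.       , 0.       , 0.       , 0.       ]), 'hand_eye': array([[-3.51816966e-04, -9.63487775e-01, -2.67752092e-01,
         6.84319781e-02],
       [ 9.99999889e-01, -2.55258198e-04, -3.95435838e-04,
        -5.14126251e-04],
       [ 3.12651680e-04, -2.67752202e-01,  9.63487759e-01,
        -1.25912364e-01],
       [ 0.00000000e+00,  0.00000000e+00,  0.00000000e+00,
         1.00000000e+00]])}
```

View pics/top0.png

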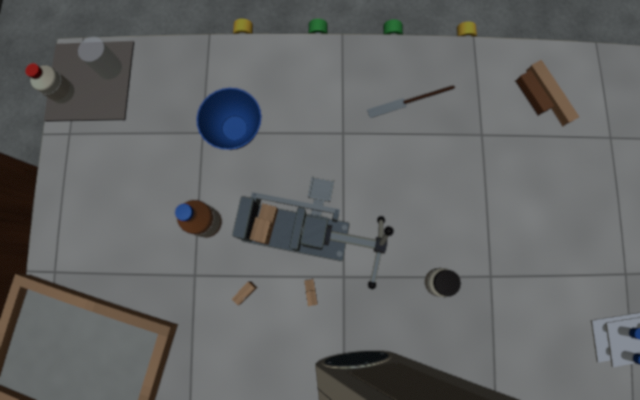

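View pics/side0.png

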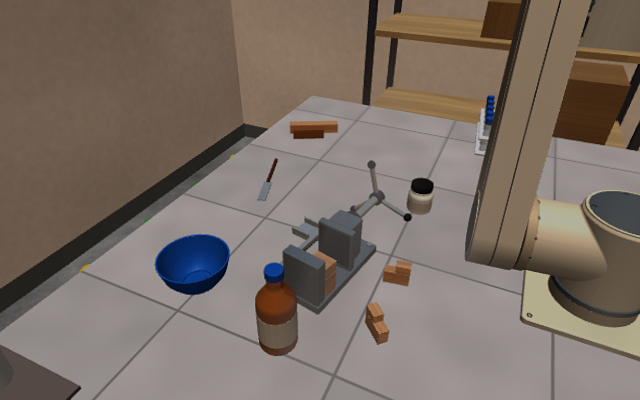

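Top view: fixed jaw at about (245,218), rail at (263,222), moving jaw at (298,228), paddle at (320,188) and hub at (380,243). Vise +y points left in the image, which is world +y. The side view agrees, with the bottle near the fixed jaw.

```bash
cat > h.py <<'E'
import numpy as np,cv2
from bench import env
def cloud(n,d):
    c=env.camera_params(n); K=np.array([[c['fx'],0,c['cx']],[0,c['fy'],c['cy']],[0,0,1.]])
    v,u=np.mgrid[0:400,0:640]
    uv=cv2.undistortPoints(np.stack([u,v],-1).reshape(-1,1,2).astype(float),K,np.array(c['distortion'])).reshape(400,640,2)
    P=np.dstack([uv,np.ones((400,640))])*d[...,None]
    R=np.array(c['R']);t=np.array(c['t']); return (P-t)@R
E
python3 - <<'E'
from h import *
z=np.load("top0.npz");W=cloud("top",z['d']);p=z['p'];d=z['d']
ok=d>0
print("table z",np.median(W[250:270,320:330,2]), np.median(W[150:170,400:450,2]))
roi=np.zeros_like(ok);roi[170:300,225:400]=1
def comps(lo,hi,name):
    m=(ok&roi&(W[...,2]>lo)&(W[...,2]<hi)).astype(np.uint8)
    n,l,s,c=cv2.connectedComponentsWithStats(m)
    for i in range(1,n):
        if s[i,4]>15:
            q=W[l==i]; r=cv2.minAreaRect((q[:,:2]*1000).astype(np.float32))
            print(name,s[i].tolist(),"mean",q.mean(0).round(4),"rect",np.round(r[0],1),np.round(r[1],1),round(r[2],1))
comps(.108,.128,"jaws");comps(.08,.106,"rail/screw");comps(.033,.053,"paddle");comps(.05,.075,"bar");comps(.013,.027,"bed");comps(.13,.2,"hi")
hsv=cv2.cvtColor(p,cv2.COLOR_RGB2HSV)
m=(ok&roi&(hsv[...,2]<45)).astype(np.uint8)
n,l,s,c=cv2.connectedComponentsWithStats(m)
for i in range(1,n):
    if s[i,4]>8:
        q=W[l==i];print("dark",s[i].tolist(),np.median(q,0).round(4),q[:,2].max().round(4))
E
```

```text
table z 0.00236099450827442 -0.00016137903814409608
jaws [232, 196, 22, 43, 585] mean [0.4921 0.2404 0.117 ] rect [492.7 240.9] [26.7 78.4] 79.6
jaws [290, 207, 42, 43, 1127] mean [0.4671 0.1133 0.1157] rect [466.9 109.2] [72.5 80.1] 79.8
jaws [375, 240, 13, 10, 73] mean [ 0.4421 -0.0231  0.1117] rect [441.7 -22.7] [22.3 16.7] 82.5
rail/screw [244, 200, 12, 40, 96] mean [0.4881 0.229  0.0932] rect [489.9 229.3] [ 5.1 77.3] 76.4
rail/screw [250, 218, 21, 26, 356] mean [0.4696 0.2098 0.0914] rect [469.4 210.6] [30.1 44.1] 75.8
rail/screw [330, 232, 57, 57, 646] mean [0.4345 0.0139 0.0974] rect [412.7  22.2] [107.3 103.4] 87.3
paddle [308, 178, 24, 28, 462] mean [0.5563 0.0928 0.0449] rect [554.7  92.9] [46.3 55. ] 81.2
paddle [255, 205, 4, 14, 19] mean [0.5125 0.2241 0.0436] rect [512.3 224.2] [ 1.  28.3] 80.4
paddle [267, 209, 11, 36, 51] mean [0.481  0.1924 0.0429] rect [482.1 192.2] [ 0.8 75.4] 75.6
paddle [311, 210, 11, 6, 48] mean [0.5109 0.1016 0.0447] rect [511.1 101.4] [21.3  9.2] 82.5
paddle [377, 216, 9, 9, 55] mean [ 0.4968 -0.0326  0.0454] rect [495.8 -32.9] [17.7 15.5] 34.
[... 999 characters left out ...]
[45.8 25.4] 80.2
bed [241, 240, 23, 5, 41] mean [0.4516 0.2341 0.0196] rect [452.8 236. ] [48.1  5.4] 79.5
bed [248, 281, 9, 15, 20] mean [0.3571 0.2327 0.0209] rect [354.7 233.2] [13.6 28.7] 84.6
hi [381, 227, 13, 15, 107] mean [ 0.4587 -0.0249  0.1681] rect [457.9 -26. ] [15.5 21.6] 89.2
dark [244, 199, 16, 42, 230] [0.4975 0.227  0.0838] 0.1144
dark [378, 217, 6, 4, 18] [ 0.5001 -0.0317  0.0459] 0.0505
dark [324, 225, 7, 20, 61] [0.4592 0.08   0.1118] 0.1168
dark [384, 227, 9, 9, 55] [ 0.4613 -0.0248  0.1789] 0.1829
dark [375, 238, 10, 14, 67] [ 0.4372 -0.0187  0.1072] 0.1133
dark [297, 243, 4, 7, 12] [0.4394 0.1345 0.0851] 0.1117
dark [369, 282, 7, 7, 34] [ 0.3654 -0.0068  0.0819] 0.0862
```

>>> step_arm --pt "0.89 -0.77 0" --pt "1.78 -1.54 0" --pt "2.67 -2.31 0" --pt "3.56 -3.08 0" --pt "4.45 -3.85 0" --roll '[-0.14,-0.28,-0.42,-0.56,-0.7]' --grip 0

```text
time: 0.6
ee_pos: [0.2763, -0.3336, 0.2481]
orientation: [-2.778, -1.466, -0.0]
force: [0.7, -1.2, 0.1]
grip_width: 0.012
finger_force: 0.0
```

```bash
cat >> h.py <<'E'
from scipy.spatial.transform import Rotation as Ro
YAW=np.deg2rad(-10.3); XH=np.array([np.cos(YAW),np.sin(YAW),0]); YH=np.array([-np.sin(YAW),np.cos(YAW),0])
def need(tgt,yaw=YAW+np.pi/2):
    s=env.get_state(); R=Ro.from_rotvec(s['orientation']).as_matrix()
    y0=np.arctan2(R[1,0],R[0,0]); r=-((yaw-y0+np.pi)%(2*np.pi)-np.pi)
    print("t",s['time'],"pos",s['ee_pos'].round(4),"F",s['force'].round(2),"q",s['q'].round(2))
    print("need dp units",(R.T@(np.array(tgt)-s['ee_pos'])/.04).round(3),"roll",round(r,3))
E
python3 -c "
from h import *
need([0.560,0.092,0.24])"
```

```text
t 0.6 pos [ 0.2763 -0.3336  0.2481] F [ 0.65 -1.2   0.09] q [-1.07  0.06 -0.23  1.29  0.    1.1 ]
need dp units [12.787 -0.151  0.204] roll -0.42
```

>>> step_arm --pt "1.15 -0.01 0" --pt "2.3 -0.02 0" --pt "3.45 -0.03 0" --pt "4.6 -0.05 0" --pt "5.75 -0.06 0" --roll '[-0.08,-0.16,-0.24,-0.32,-0.4]'

```text
time: 1.1
ee_pos: [0.4051, -0.1429, 0.2483]
orientation: [2.434, 1.986, 0.0]
force: [1.5, -1.4, 1.4]
grip_width: -0.0
finger_force: 0.0
```

```bash
python3 -c "
from h import *
need([0.560,0.092,0.2])"
```

```text
t 1.1 pos [ 0.4051 -0.1429  0.2483] F [ 1.51 -1.36  1.41] q [-0.53  0.05 -0.23  1.29  0.    1.24]
need dp units [6.53  2.615 1.207] roll -0.022
```

>>> step_arm --pt "1.05 0.42 0" --pt "2.1 0.84 0" --pt "3.15 1.26 0" --pt "4.2 1.68 0" --pt "5.25 2.1 0.2" --roll '[-0.02,-0.02,-0.02,-0.02,-0.02]'

```text
time: 1.6
ee_pos: [0.5306, 0.0456, 0.2408]
orientation: [2.416, 2.006, 0.001]
force: [0.7, -1.4, 0.1]
grip_width: 0.0001
finger_force: 0.0
```

>>> step_arm --pt "0.8 0.32 0.2" --pt "1.0 0.5 0.9" --pt "1.0 0.5 1.0" --pt "1.0 0.5 1.0" --roll '[0,0,0,0]'

```text
time: 2.0
ee_pos: [0.5558, 0.0792, 0.1995]
orientation: [-2.415, -2.006, 0.004]
force: [-0.8, 0.2, 0.4]
grip_width: 0.0001
finger_force: 0.0
```

Run:
```python
from h import *
need([0.561,0.092,0.07])
p,d=env.read_camera("wrist"); cv2.imwrite("pics/w1.png",p[:,:,::-1])
# paddle in wrist depth
s=env.get_state();c=env.camera_params("wrist");R=Ro.from_rotvec(s['orientation']).as_matrix()
K=np.array([[c['fx'],0,c['cx']],[0,c['fy'],c['cy']],[0,0,1.]])
v,u=np.mgrid[0:400,0:640]
uv=cv2.undistortPoints(np.stack([u,v],-1).reshape(-1,1,2).astype(float),K,c['distortion']).reshape(400,640,2)
P=np.dstack([uv,np.ones((400,640))])*d[...,None];H=c['hand_eye']
W=(P@H[:3,:3].T+H[:3,3])@R.T+s['ee_pos']
np.savez("w1.npz",p=p,d=d,W=W)
for lo,hi,n in((.035,.052,"paddle"),(.053,.07,"lips/bar"),(.105,.125,"jaws"),(.085,.1,"rail")):
    m=((d>0)&(W[...,2]>lo)&(W[...,2]<hi)).astype(np.uint8)
    k,l,st,_=cv2.connectedComponentsWithStats(m)
    for i in range(1,k):
        if st[i,4]>150:
            q=W[l==i];r=cv2.minAreaRect((q[:,:2]*1000).astype(np.float32));print(n,st[i].tolist(),q.mean(0).round(4),np.round(r[0],1),np.round(r[1],1),round(r[2],1))
```

```text
t 2.0 pos [0.5558 0.0792 0.1995] F [-0.77  0.2   0.4 ] q [-0.01  0.3  -0.05  1.23 -0.    1.75]
need dp units [0.341 0.079 3.236] roll -0.005
paddle [0, 9, 54, 50, 1590] [0.3587 0.2404 0.0463] [355.2 241.5] [21.  31.1] 45.2
paddle [192, 12, 66, 13, 401] [0.5123 0.2246 0.0439] [510.9 224.6] [ 4.7 49.1] 84.5
paddle [205, 33, 53, 45, 285] [0.5183 0.1934 0.0435] [510.1 190.2] [50.1 24.4] 21.9
paddle [167, 134, 95, 20, 166] [0.4929 0.1378 0.0437] [479.1 143. ] [14.2 76.3] 67.7
paddle [253, 156, 13, 50, 276] [0.5076 0.101  0.0465] [507.7  98.2] [42.3  8.2] 83.1
paddle [279, 156, 72, 46, 2782] [0.5567 0.0918 0.0465] [553.5  92. ] [38.7 60.7] 79.1
paddle [47, 184, 51, 35, 985] [0.343  0.1107 0.0468] [339.4 110. ] [31.2 19.7] 9.9
lips/bar [159, 0, 123, 236, 1223] [0.5238 0.1848 0.0643] [530.4 151.9] [ 75.  184.2] 14.3
lips/bar [143, 23, 110, 51, 2557] [0.5075 0.2002 0.0656] [488.8 206.1] [30.3 77.2] 76.2
lips/bar [154, 135, 105, 22, 271] [0.487  0.1398 0.0613] [478.5 143.1] [14.5 77.4] 67.8
lips/bar [298, 150, 54, 6, 321] [0.5662 0.1136 0.0588] [566.1 113.4] [ 4.  42.8] 79.3
lips/bar [239, 158, 20, 55, 840] [0.5007 0.0987 0.0636] [500.2  99.1] [43.2 11.4] 77.8
lips/bar [299, 201, 52, 7, 314] [0.5577 0.0708 0.0585] [558.2  70.3] [ 4.3 43.2] 79.0
jaws [110, 140, 134, 165, 10199] [0.4717 0.1138 0.1166] [463.9  84.6] [122.4  80. ] 78.8
jaws [195, 344, 24, 21, 214] [ 0.4471 -0.0151  0.1091] [445.6 -15.7] [21.4  9.1] 21.4
rail [117, 0, 123, 5, 401] [0.4961 0.227  0.0885] [492.6 227.6] [ 2.5 75.7] 80.5
rail [114, 8, 79, 58, 3915] [0.4728 0.2098 0.0929] [471.6 210.3] [30.8 45.3] 75.2
rail [133, 138, 117, 25, 287] [0.4875 0.1392 0.0921] [478.5 143. ] [14.5 77.1] 67.7
rail [228, 169, 10, 55, 293] [0.4954 0.1001 0.0929] [495.   99.2] [40.9  1.6] 78.8
rail [206, 246, 8, 51, 208] [0.465  0.0461 0.0977] [464.7  46.4] [41.8  3.3] 76.5
```

View pics/w1.png

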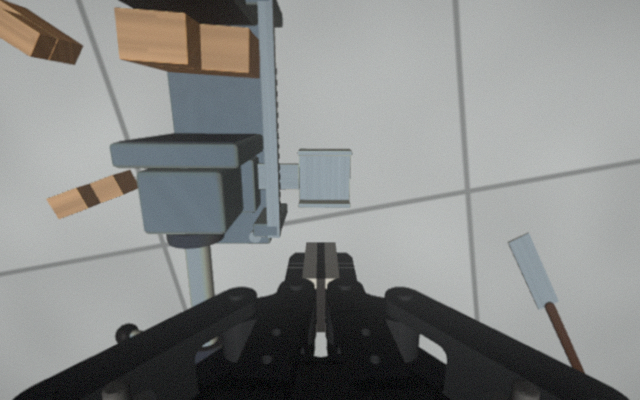

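The wrist view shows the paddle at (325,178) with lips at rows 153 and 204, the jaw face at row ~137 and the rail at (188,42). The jaw opening comes out near 85.5 mm, so six teeth of travel leave about 37.5 mm.

```bash
sed -i 's/-10.3/-10.8/' h.py; python3 -c "
from h import *
need([0.566,0.095,0.07])"
```

```text
t 2.05 pos [0.5561 0.0788 0.2006] F [ 0.24 -0.14 -0.13] q [-0.01  0.3  -0.05  1.23 -0.    1.75]
need dp units [0.445 0.172 3.265] roll 0.003
```

>>> step_arm --pt "0.22 0.09 0.7" --pt "0.44 0.17 1.5" --pt "0.44 0.17 2.3" --pt "0.44 0.17 3.0" --pt "0.44 0.17 3.2" --roll '[0,0,0,0,0]'

```text
time: 2.55
ee_pos: [0.5654, 0.0944, 0.0712]
orientation: [-2.417, -2.004, 0.003]
force: [-0.5, -0.2, -1.0]
grip_width: 0.0003
finger_force: 0.0
```

>>> step_arm --pt "0 0 0.1" --pt "0 0 0.2" --pt "0 0 0.3" --pt "0 0 0.4" --pt "0 0 0.4" --roll '[0,0,0,0,0]'

```text
time: 3.05
ee_pos: [0.5669, 0.0953, 0.0566]
orientation: [2.417, 2.006, 0.001]
force: [-0.3, -0.8, 3.1]
grip_width: 0.0003
finger_force: 1.4
```

>>> step_arm --pt "0 0 0.07" --pt "0 0 0.14" --pt "0 0 0.2" --pt "0 0 0.27" --pt "0 0 0.27" --roll '[0,0,0,0,0]'

```text
time: 3.55
ee_pos: [0.5665, 0.0956, 0.0455]
orientation: [-2.417, -2.007, -0.0]
force: [-2.5, -0.2, 7.1]
grip_width: 0.0001
finger_force: 3.1
```

>>> step_arm --pt "0.05 0 0.03" --pt "0.12 0 0.03" --pt "0.2 0 0.03" --pt "0.28 0 0.03" --pt "0.36 0 0.03" --roll '[0,0,0,0,0]'

```text
time: 4.05
ee_pos: [0.5696, 0.1092, 0.0447]
orientation: [2.416, 2.005, 0.0]
force: [-1.5, -3.9, 6.8]
grip_width: -0.0003
finger_force: 3.1
```

>>> step_arm --pt "0.08 0 0" --pt "0.16 0 0" --pt "0.24 0 0" --pt "0.32 0 0" --pt "0.4 0 0" --roll '[0,0,0,0,0]'

```text
time: 4.55
ee_pos: [0.5725, 0.1249, 0.0447]
orientation: [2.416, 2.005, 0.0]
force: [-0.6, -2.8, 6.5]
grip_width: 0.0003
finger_force: 3.1
```

```bash
cat >> h.py <<'E'
def gap(n="top"):
    p,d=env.read_camera(n);W=cloud(n,d);V=np.dstack([(W-np.array([.4753,.144,0]))@XH,(W-np.array([.4753,.144,0]))@YH,W[...,2]])
    for nm,lo,hi in(("jawtop",.112,.122),("rail",.085,.097)):
        m=(d>0)&(V[...,2]>lo)&(V[...,2]<hi)&(abs(V[...,0])<38)&(abs(V[...,0])<.036)&(V[...,1]>-.06)&(V[...,1]<.12)
        y=np.sort(V[m][:,1]*1000); 
        if len(y): print(n,nm,len(y),"clusters",[ (round(c[0],1),round(c[-1],1)) for c in np.split(y,np.where(np.diff(y)>4)[0]+1) if len(c)>15])
    return p,V
E
python3 -c "
from h import *
need([.57,.15,.0447])
gap('top');gap('side')
import h
"
python3 - <<'E'
from h import *
z=np.load("top0.npz")
env.read_camera=lambda n:(np.load(n+"0.npz")['p'],np.load(n+"0.npz")['d'])
gap('top');gap('side')
E
```

```text
t 4.55 pos [0.5725 0.1249 0.0447] F [-0.6  -2.84  6.48] q [ 0.07  0.45 -0.24  0.88 -0.    1.83]
need dp units [ 0.604 -0.178 -0.   ] roll 0.003
side jawtop 1151 clusters [(np.float64(-45.1), np.float64(30.3)), (np.float64(84.6), np.float64(111.5))]
side rail 465 clusters [(np.float64(-30.1), np.float64(-6.7)), (np.float64(25.1), np.float64(30.5)), (np.float64(47.2), np.float64(76.8)), (np.float64(107.3), np.float64(112.3))]
top jawtop 1476 clusters [(np.float64(-59.9), np.float64(0.2)), (np.float64(85.2), np.float64(112.0))]
top rail 372 clusters [(np.float64(48.5), np.float64(80.2)), (np.float64(85.0), np.float64(86.4))]
side jawtop 1069 clusters [(np.float64(-59.8), np.float64(1.2)), (np.float64(84.8), np.float64(111.6))]
side rail 448 clusters [(np.float64(-57.4), np.float64(-38.6)), (np.float64(-3.5), np.float64(1.7)), (np.float64(47.5), np.float64(77.0)), (np.float64(107.7), np.float64(111.9))]
```

>>> step_arm --pt "0.09 0 0" --pt "0.19 0 0" --pt "0.29 0 0" --pt "0.38 0 0" --pt "0.45 0 0" --roll '[0,0,0,0,0]'

```text
time: 5.15
ee_pos: [0.576, 0.1428, 0.0448]
orientation: [2.416, 2.006, 0.001]
force: [0.2, -2.4, 6.4]
grip_width: 0.0001
finger_force: 3.1
```

>>> step_arm --pt "0.03 0 0" --pt "0.03 0 0" --pt "0.03 0 0" --roll '[0,0,0]'

```text
time: 5.45
ee_pos: [0.5763, 0.1441, 0.0448]
orientation: [2.416, 2.006, 0.002]
force: [-0.1, -1.7, 7.2]
grip_width: -0.0004
finger_force: 3.1
```

```bash
python3 -c "
from h import *
need([.57,.15,.0447])
gap('side')
"
```

```text
t 5.45 pos [0.5763 0.1441 0.0448] F [-0.07 -1.67  7.21] q [ 0.1   0.46 -0.22  0.89 -0.    1.86]
need dp units [ 0.115 -0.182  0.003] roll 0.004
side jawtop 1189 clusters [(np.float64(-26.2), np.float64(48.6)), (np.float64(84.6), np.float64(111.9))]
side rail 438 clusters [(np.float64(-12.3), np.float64(10.9)), (np.float64(44.3), np.float64(76.1)), (np.float64(107.9), np.float64(111.6))]
```

>>> step_arm --pt "0 0 -0.1" --pt "0 0 -0.2" --pt "0 0 -0.3" --pt "0 0 -0.4" --pt "0 0 -0.5" --roll '[0,0,0,0,0]'

```text
time: 6.0
ee_pos: [0.575, 0.1442, 0.0643]
orientation: [-2.416, -2.006, 0.002]
force: [0.3, -0.1, 0.8]
grip_width: -0.0
finger_force: 0.0
```

>>> step_arm --pt "0 0 -0.2" --pt "0 0 -0.5" --pt "0 0 -0.9" --pt "0 0 -1.5" --pt "0 0 -2.2" --roll '[0,0,0,0,0]'

```text
time: 6.5
ee_pos: [0.5749, 0.1441, 0.1531]
orientation: [-2.416, -2.006, 0.002]
force: [-0.9, -0.3, 0.4]
grip_width: 0.0
finger_force: 0.0
```

Run:
```python
from h import *
gap('side')
s=env.get_state();p,d=env.read_camera("wrist");cv2.imwrite("pics/w2.png",p[:,:,::-1]);c=env.camera_params("wrist");R=Ro.from_rotvec(s['orientation']).as_matrix()
K=np.array([[c['fx'],0,c['cx']],[0,c['fy'],c['cy']],[0,0,1.]])
v,u=np.mgrid[0:400,0:640]
uv=cv2.undistortPoints(np.stack([u,v],-1).reshape(-1,1,2).astype(float),K,c['distortion']).reshape(400,640,2)
P=np.dstack([uv,np.ones((400,640))])*d[...,None];H=c['hand_eye']
W=(P@H[:3,:3].T+H[:3,3])@R.T+s['ee_pos']
V=np.dstack([(W-np.array([.4753,.144,0]))@XH,(W-np.array([.4753,.144,0]))@YH,W[...,2]])*1000
m=(d>0)&(V[...,0]>80)&(V[...,0]<112)&(V[...,1]>-5)&(V[...,1]<30)
q=V[m];q=q[(q[:,2]>20)&(q[:,2]<56)];print("paddle z",len(q),np.percentile(q[:,2],[5,25,50,75,95]).round(1))
m=(d>0)&(V[...,0]>75)&(V[...,0]<118)&(V[...,2]>53)&(V[...,2]<66)&(V[...,1]>-25)&(V[...,1]<50)
y=np.sort(V[m][:,1]);print("lips",[(c[0].round(1),c[-1].round(1)) for c in np.split(y,np.where(np.diff(y)>4)[0]+1) if len(c)>15])
print(s['ee_pos'],s['force'])
```

```text
side jawtop 1180 clusters [(np.float64(-26.2), np.float64(48.1)), (np.float64(85.1), np.float64(111.8))]
side rail 428 clusters [(np.float64(-11.6), np.float64(11.5)), (np.float64(43.6), np.float64(77.7)), (np.float64(108.1), np.float64(111.6))]
paddle z 1827 [44.3 44.9 45.4 45.8 46.4]
lips [(np.float64(-10.6), np.float64(-6.5)), (np.float64(32.5), np.float64(37.3))]
[0.57670928 0.14437777 0.15832737] [ 1.5564427  -0.12352283  3.91132825]
```

Lever is back up (paddle z 45.4 mm) and the jaw has moved 48.3 mm, so it is locked. Next the handle.

>>> step_arm --pt "0 0 -0.7" --pt "0 0 -1.4" --pt "0 0 -1.4" --roll '[0,0,0]'

```text
time: 6.9
ee_pos: [0.5766, 0.1444, 0.2119]
orientation: [2.415, 2.005, 0.007]
force: [0.8, 0.9, 0.3]
grip_width: 0.0
finger_force: 0.0
```

```bash
cat >> h.py <<'E'
HUB=np.array([.4525,.0242,.095])
def balls():
    for n in("top","side"):
        p,d=env.read_camera(n);W=cloud(n,d);hsv=cv2.cvtColor(p,cv2.COLOR_RGB2HSV)
        D=W-HUB;X,Y,Z=D@XH,D@YH,D[...,2];r=np.hypot(X,Z)
        m=((d>0)&(hsv[...,2]<60)&(r>.066)&(r<.092)&(abs(Y)<.03)).astype(np.uint8)
        k,l,st,ce=cv2.connectedComponentsWithStats(m)
        for i in range(1,k):
            if st[i,4]>8:
                q=l==i;print(n,st[i].tolist(),"X,Y,Z",np.round([np.median(a[q])*1000 for a in(X,Y,Z)],1),"ang",np.rad2deg(np.arctan2(np.median(Z[q]),np.median(X[q]))).round(1))
E
python3 -c "
from h import *
balls()
need(HUB+XH*-.014+YH*.001+[0,0,.125])"
```

```text
side [340, 216, 5, 7, 18] X,Y,Z [ 52.9   4.4 -53. ] ang -45.0
side [393, 225, 8, 7, 47] X,Y,Z [-81.1   3.7 -16.1] ang -168.8
t 7.0 pos [0.5755 0.1442 0.2084] F [0.96 0.15 0.07] q [0.1  0.35 0.05 1.27 0.   1.86]
need dp units [-3.487 -2.821 -0.291] roll 0.004
```

>>> step_arm --pt "-0.7 -0.56 -0.25" --pt "-1.4 -1.12 -0.29" --pt "-2.1 -1.7 -0.29" --pt "-2.8 -2.26 -0.29" --pt "-3.49 -2.82 -0.29" --roll '[0,0,0,0,0]'

```text
time: 7.5
ee_pos: [0.4371, 0.0271, 0.2185]
orientation: [-2.415, -2.006, 0.003]
force: [0.1, -0.0, 0.1]
grip_width: 0.0001
finger_force: 0.0
```

>>> step_arm --pt "0 0 0.4" --pt "0 0 1.0" --pt "0 0 1.18" --pt "0 0 1.18" --roll '[0,0,0,0]'

```text
time: 7.9
ee_pos: [0.4381, 0.0278, 0.1713]
orientation: [-2.415, -2.005, 0.004]
force: [-0.0, -0.6, -0.5]
grip_width: -0.0002
finger_force: 0.0
```

Run:
```python
from h import *
for X,z in((-14,.173),(-3.3,.173),(12.2,.168)): need(HUB+XH*X/1000+YH*.001+[0,0,z-.095])
p,d=env.read_camera("side");cv2.imwrite("pics/s2.png",cv2.resize(p[120:300,250:480,::-1],None,fx=3,fy=3))
```

```text
t 7.9 pos [0.4381 0.0278 0.1713] F [-0.01 -0.63 -0.46] q [-0.13  0.11 -0.37  1.09  0.    1.63]
need dp units [ 0.003  0.021 -0.042] roll 0.004
t 7.9 pos [0.4381 0.0278 0.1713] F [-0.01 -0.63 -0.46] q [-0.13  0.11 -0.37  1.09  0.    1.63]
need dp units [ 0.002  0.288 -0.043] roll 0.004
t 7.9 pos [0.4381 0.0278 0.1713] F [-0.01 -0.63 -0.46] q [-0.13  0.11 -0.37  1.09  0.    1.63]
need dp units [0.001 0.676 0.081] roll 0.004
```

View pics/s2.png

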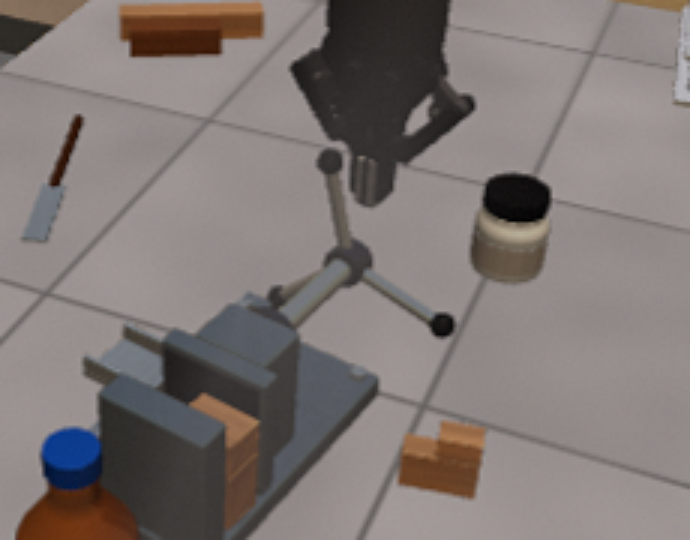

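The side view crop shows the shut fingers at (370,185), just on the −x side of spoke0 (ball at (330,160)). The jaw is near the rail.

>>> step_arm --pt "0 0.14 -0.03" --pt "0 0.27 -0.03" --pt "0.01 0.4 0.0" --pt "0.02 0.53 0.04" --pt "0.03 0.67 0.08" --roll '[0,0,0,0,0]'

```text
time: 8.45
ee_pos: [0.466, 0.024, 0.1694]
orientation: [-2.417, -2.007, 0.0]
force: [-3.9, 0.8, 1.7]
grip_width: -0.0
finger_force: 2.0
```

>>> step_arm --pt "0.01 0.12 0.07" --pt "0.02 0.23 0.15" --pt "0.03 0.34 0.23" --pt "0.05 0.44 0.32" --pt "0.06 0.53 0.42" --roll '[0,0,0,0,0]'

```text
time: 8.95
ee_pos: [0.4878, 0.0222, 0.1527]
orientation: [2.417, 2.006, 0.001]
force: [-1.8, 0.4, 6.4]
grip_width: 0.0001
finger_force: 2.9
```

```bash
python3 -c "
from h import *
balls();gap('side')
need(HUB+XH*.0441+YH*.006+[0,0,.133-.095])"
```

```text
side [338, 171, 25, 14, 126] X,Y,Z [28.8 10.6 68.8] ang 67.3
side [394, 206, 8, 8, 52] X,Y,Z [-78.8   6.6  33.1] ang 157.2
side [355, 232, 7, 6, 21] X,Y,Z [  6.2   7.5 -74.2] ang -85.2
side jawtop 1219 clusters [(np.float64(-26.7), np.float64(29.6)), (np.float64(33.6), np.float64(51.4)), (np.float64(83.9), np.float64(111.4))]
side rail 409 clusters [(np.float64(-12.1), np.float64(15.3)), (np.float64(47.6), np.float64(75.6)), (np.float64(108.1), np.float64(111.8))]
t 9.1 pos [0.4877 0.0222 0.1526] F [0.25 0.44 0.99] q [-0.13  0.2  -0.3   1.06 -0.    1.63]
need dp units [0.033 0.229 0.489] roll 0.003
```

>>> step_arm --pt "0.01 0.06 0.1" --pt "0.02 0.11 0.2" --pt "0.03 0.16 0.3" --pt "0.03 0.2 0.4" --pt "0.04 0.23 0.49" --roll '[0,0,0,0,0]'

```text
time: 9.6
ee_pos: [0.498, 0.0221, 0.1338]
orientation: [2.415, 2.005, 0.004]
force: [2.6, 0.1, 7.5]
grip_width: 0.0002
finger_force: 3.1
```

```bash
python3 -c "
from h import *
balls();gap('side')
s=env.get_state();print(s['force'],s['ee_pos'])"
```

```text
side [332, 168, 33, 23, 246] X,Y,Z [34.7 16.2 72.5] ang 64.4
side [388, 193, 8, 8, 53] X,Y,Z [-63.1   9.3  58. ] ang 137.4
side [366, 238, 7, 4, 21] X,Y,Z [-22.6   7.7 -73.2] ang -107.2
side jawtop 1214 clusters [(np.float64(-25.6), np.float64(29.5)), (np.float64(35.2), np.float64(54.0)), (np.float64(85.2), np.float64(111.9))]
side rail 388 clusters [(np.float64(-12.0), np.float64(19.4)), (np.float64(49.2), np.float64(76.9)), (np.float64(107.8), np.float64(111.8))]
[ 1.09630477 -0.31945743  3.62544673] [0.49715015 0.02216317 0.13330954]
```

>>> step_arm --pt "0 0.05 -0.5" --pt "0 0 -1.3" --pt "0 -0.5 -2.1" --pt "0 -1.4 -2.15" --pt "0 -2.4 -2.15" --roll '[0,0,0,0,0]'

```text
time: 10.25
ee_pos: [0.4017, 0.0399, 0.2195]
orientation: [2.417, 2.006, 0.002]
force: [-0.4, 1.1, -0.1]
grip_width: 0.0
finger_force: 0.0
```

>>> step_arm --pt "0 -0.9 0" --pt "0.05 -0.95 0.1" --pt "0.05 -0.95 0.1" --roll '[0,0,0]'

```text
time: 10.55
ee_pos: [0.3644, 0.0491, 0.215]
orientation: [2.416, 2.007, 0.001]
force: [1.0, -0.3, -0.1]
grip_width: 0.0
finger_force: 0.0
```

```bash
python3 -c "
from h import *
need(HUB+XH*-.090+YH*.006+[0,0,.155-.095])
balls();gap('top');gap('side')"
```

```text
t 10.55 pos [0.3644 0.0491 0.215 ] F [ 1.01 -0.27 -0.06] q [-0.1  -0.04 -0.41  1.2   0.    1.66]
need dp units [-0.05   0.028  1.501] roll 0.004
top [358, 196, 8, 8, 52] X,Y,Z [73.3  5.  31.2] ang 23.0
side [332, 184, 7, 7, 36] X,Y,Z [71.6  9.2 29.7] ang 22.5
side [388, 193, 8, 8, 53] X,Y,Z [-63.    8.6  58. ] ang 137.4
side [366, 238, 7, 4, 20] X,Y,Z [-24.    8.5 -73.3] ang -108.1
top jawtop 1546 clusters [(np.float64(-24.3), np.float64(29.4)), (np.float64(36.4), np.float64(52.6)), (np.float64(85.3), np.float64(112.4))]
top rail 338 clusters [(np.float64(35.3), np.float64(37.1)), (np.float64(56.1), np.float64(86.5))]
side jawtop 1211 clusters [(np.float64(-25.6), np.float64(30.8)), (np.float64(35.6), np.float64(53.2)), (np.float64(84.9), np.float64(112.1))]
side rail 407 clusters [(np.float64(-11.5), np.float64(18.7)), (np.float64(49.5), np.float64(78.1)), (np.float64(107.9), np.float64(111.7))]
```

>>> step_arm --pt "-0.05 0.0 0.4" --pt "-0.05 0.0 0.9" --pt "-0.05 0.0 1.4" --pt "-0.05 0 1.48" --pt "-0.05 0 1.48" --roll '[0,0,0,0,0]'

```text
time: 11.25
ee_pos: [0.3648, 0.0468, 0.1557]
orientation: [-2.417, -2.006, 0.002]
force: [1.0, -0.0, -0.6]
grip_width: -0.0
finger_force: 0.0
```

>>> step_arm --pt "0 0.08 0" --pt "0 0.16 -0.02" --pt "0 0.24 -0.04" --roll '[0,0,0]'

```text
time: 11.55
ee_pos: [0.3739, 0.0452, 0.1579]
orientation: [-2.417, -2.007, 0.001]
force: [-9.6, 2.4, 3.4]
grip_width: -0.0001
finger_force: 5.2
```

>>> step_arm --pt "0.01 0.05 -0.05" --pt "0.01 0.1 -0.1" --pt "0.02 0.16 -0.15" --pt "0.02 0.21 -0.2" --pt "0.02 0.27 -0.24" --roll '[0,0,0,0,0]'

```text
time: 12.05
ee_pos: [0.3832, 0.0442, 0.1672]
orientation: [-2.415, -2.005, 0.004]
force: [-11.6, 1.6, 7.3]
grip_width: 0.0
finger_force: 6.9
```

```bash
python3 -c "
from h import *
need(HUB+XH*-.090+YH*.006+[0,0,.155-.095])
balls();gap('side')"
```

```text
t 12.05 pos [0.3832 0.0442 0.1672] F [-11.63   1.62   7.33] q [-0.1   0.02 -0.48  1.07  0.    1.65]
need dp units [-0.014 -0.452  0.308] roll 0.004
top [357, 195, 8, 8, 48] X,Y,Z [76.8  6.2 19.6] ang 14.3
side [331, 189, 7, 7, 36] X,Y,Z [74.7  8.7 17.2] ang 13.0
side [384, 188, 7, 8, 38] X,Y,Z [-52.5  11.8  67.1] ang 128.0
side [370, 238, 7, 6, 28] X,Y,Z [-34.5   9.3 -69.7] ang -116.3
side jawtop 1220 clusters [(np.float64(-25.5), np.float64(30.2)), (np.float64(35.8), np.float64(54.4)), (np.float64(84.7), np.float64(110.8))]
side rail 391 clusters [(np.float64(-12.2), np.float64(18.7)), (np.float64(50.6), np.float64(76.1)), (np.float64(108.0), np.float64(111.6))]
```

>>> step_arm --pt "0.01 0.06 -0.06" --pt "0.01 0.12 -0.12" --pt "0.02 0.18 -0.17" --pt "0.02 0.24 -0.21" --pt "0.02 0.3 -0.24" --roll '[0,0,0,0,0]'

```text
time: 12.7
ee_pos: [0.3958, 0.0427, 0.177]
orientation: [-2.416, -2.006, 0.002]
force: [-8.9, 0.8, 5.3]
grip_width: -0.0002
finger_force: 4.8
```

```bash
python3 -c "
from h import *
need(HUB+XH*-.090+YH*.006+[0,0,.155-.095])
balls();gap('side')"
```

```text
t 12.7 pos [0.3958 0.0427 0.177 ] F [-8.91  0.83  5.33] q [-0.1   0.04 -0.44  1.1   0.    1.65]
need dp units [-0.036 -0.771  0.552] roll 0.004
top [356, 196, 8, 7, 45] X,Y,Z [77.7  7.1  4.1] ang 3.0
side [379, 184, 7, 7, 37] X,Y,Z [-40.8  12.2  74.8] ang 118.6
side [330, 195, 6, 6, 31] X,Y,Z [75.2 11.   2.7] ang 2.0
side [376, 238, 7, 7, 38] X,Y,Z [-47.7  10.2 -63.3] ang -127.0
side jawtop 1213 clusters [(np.float64(-25.3), np.float64(30.1)), (np.float64(36.3), np.float64(55.1)), (np.float64(85.1), np.float64(111.7))]
side rail 385 clusters [(np.float64(-12.1), np.float64(18.1)), (np.float64(51.1), np.float64(75.9)), (np.float64(108.1), np.float64(111.7))]
```

>>> step_arm --pt "0 0.03 -0.03" --pt "0 0.06 -0.05" --pt "0 0.09 -0.07" --roll '[0,0,0]'

```text
time: 13.15
ee_pos: [0.3998, 0.0421, 0.1797]
orientation: [-2.416, -2.006, 0.001]
force: [-5.0, 2.7, 1.2]
grip_width: 0.0002
finger_force: 2.6
```

>>> step_arm --pt "0 0.03 -0.03" --pt "0 0.06 -0.05" --pt "0 0.09 -0.07" --roll '[0,0,0]'

```text
time: 13.45
ee_pos: [0.4038, 0.0412, 0.1823]
orientation: [-2.417, -2.007, 0.0]
force: [-3.3, 1.1, -0.2]
grip_width: -0.0002
finger_force: 1.5
```

>>> step_arm --pt "0.01 0.03 -0.02" --pt "0.01 0.06 -0.03" --pt "0.01 0.09 -0.05" --roll '[0,0,0]'

```text
time: 13.75
ee_pos: [0.4075, 0.0409, 0.1843]
orientation: [-2.417, -2.007, 0.0]
force: [-3.4, 0.9, -0.8]
grip_width: -0.0001
finger_force: 1.5
```

```bash
python3 -c "
from h import *
balls();gap('side');need(HUB)"
```

```text
side [375, 180, 6, 8, 36] X,Y,Z [-29.5  12.3  79.1] ang 110.5
side [330, 199, 6, 7, 28] X,Y,Z [ 75.   11.5 -10. ] ang -7.6
side [380, 237, 7, 7, 38] X,Y,Z [-56.4  10.4 -56.1] ang -135.1
side jawtop 1210 clusters [(np.float64(-25.4), np.float64(29.1)), (np.float64(38.5), np.float64(55.3)), (np.float64(84.5), np.float64(111.5))]
side rail 380 clusters [(np.float64(-11.9), np.float64(18.2)), (np.float64(52.1), np.float64(77.9)), (np.float64(107.5), np.float64(111.1))]
t 13.9 pos [0.4076 0.0409 0.1844] F [-2.67 -0.1  -0.03] q [-0.11  0.05 -0.4   1.12 -0.    1.65]
need dp units [-0.203  1.178  2.234] roll 0.003
```

>>> step_arm --pt "0.01 0.03 0" --pt "0.01 0.06 0" --pt "0.01 0.09 0" --roll '[0,0,0]'

```text
time: 14.2
ee_pos: [0.4109, 0.0405, 0.1849]
orientation: [2.417, 2.006, -0.0]
force: [-8.8, 0.6, 10.5]
grip_width: 0.0002
finger_force: 6.1
```

>>> step_arm --pt "0.01 0.03 0" --pt "0.01 0.06 0" --pt "0.01 0.09 0" --roll '[0,0,0]'

```text
time: 14.5
ee_pos: [0.4147, 0.04, 0.1858]
orientation: [2.416, 2.005, 0.001]
force: [-11.7, -2.4, 22.5]
grip_width: -0.0001
finger_force: 9.4
```

>>> step_arm --pt "0 -0.1 0" --pt "0 -0.25 0" --pt "0 -0.4 0.1" --pt "0 -0.4 0.3" --roll '[0,0,0,0]'

```text
time: 14.9
ee_pos: [0.3986, 0.0435, 0.1722]
orientation: [2.416, 2.007, 0.001]
force: [0.5, -0.4, -0.1]
grip_width: 0.0
finger_force: 0.0
```

Run:
```python
from h import *
balls();gap('side');gap('top');need(HUB)
p,d=env.read_camera("side");cv2.imwrite("pics/s3.png",cv2.resize(p[120:320,240:440,::-1],None,fx=3,fy=3))
```

```text
top [354, 199, 8, 7, 41] X,Y,Z [ 74.8   8.4 -14.4] ang -10.9
side [372, 178, 7, 8, 45] X,Y,Z [-24.6  12.2  81.8] ang 106.7
side [383, 187, 2, 6, 9] X,Y,Z [-47.3  15.   73.4] ang 122.8
side [331, 202, 5, 7, 28] X,Y,Z [ 73.5  11.6 -16.8] ang -12.9
side [382, 236, 7, 7, 39] X,Y,Z [-61.4  11.  -50.9] ang -140.3
side jawtop 1210 clusters [(np.float64(-24.9), np.float64(29.4)), (np.float64(38.2), np.float64(57.1)), (np.float64(85.0), np.float64(111.8))]
side rail 379 clusters [(np.float64(-12.4), np.float64(20.5)), (np.float64(52.5), np.float64(75.4)), (np.float64(108.0), np.float64(111.4))]
top jawtop 1537 clusters [(np.float64(-24.3), np.float64(29.5)), (np.float64(39.4), np.float64(55.8)), (np.float64(85.4), np.float64(112.3))]
top rail 341 clusters [(np.float64(36.9), np.float64(39.9)), (np.float64(58.9), np.float64(86.6))]
t 15.1 pos [0.3989 0.0433 0.1719] F [ 0.43 -0.28  0.26] q [-0.1   0.05 -0.44  1.09  0.    1.65]
need dp units [-0.223  1.406  1.923] roll 0.003
```

View pics/s3.png

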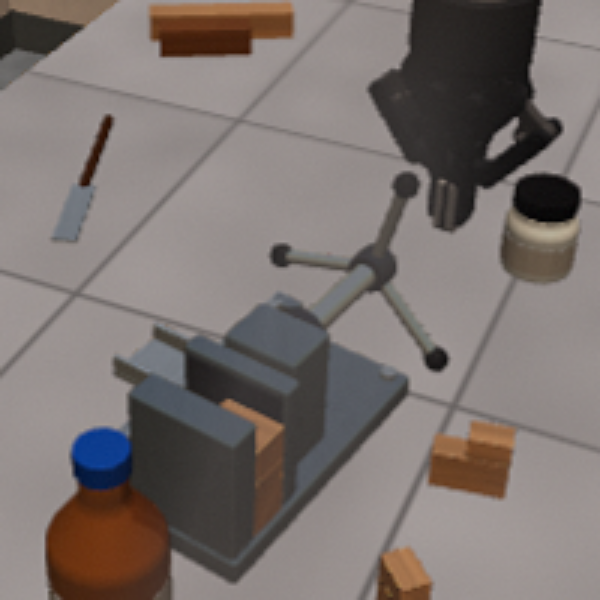

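The crop shows spoke1's ball at (405,185), about 104°. The finger is now beside it and lower, and the rail sits between both jaws. I'll continue with the contact on the finger's vertical face.

>>> step_arm --pt "0 0.12 0.05" --pt "0 0.24 0.1" --pt "0 0.32 0.1" --pt "0 0.36 0.1" --pt "0 0.36 0.1" --roll '[0,0,0,0,0]'

```text
time: 15.65
ee_pos: [0.4127, 0.0408, 0.1682]
orientation: [-2.416, -2.006, 0.001]
force: [-3.9, 0.4, 2.9]
grip_width: -0.0004
finger_force: 1.9
```

>>> step_arm --pt "0 0.02 0" --pt "0 0.04 0" --pt "0 0.05 0" --roll '[0,0,0]'

```text
time: 15.95
ee_pos: [0.4146, 0.0405, 0.1683]
orientation: [-2.416, -2.006, 0.001]
force: [-5.6, 0.6, 5.0]
grip_width: 0.0
finger_force: 2.7
```

>>> step_arm --pt "0 0.02 -0.03" --pt "0 0.04 -0.06" --pt "0 0.06 -0.07" --roll '[0,0,0]'

```text
time: 16.25
ee_pos: [0.4172, 0.0399, 0.1709]
orientation: [-2.417, -2.006, 0.001]
force: [-3.3, 1.2, -2.8]
grip_width: 0.0003
finger_force: 1.6
```

>>> step_arm --pt "0 0.02 -0.01" --pt "0 0.04 -0.02" --pt "0 0.06 -0.02" --roll '[0,0,0]'

```text
time: 16.55
ee_pos: [0.4198, 0.0394, 0.1719]
orientation: [-2.417, -2.007, 0.0]
force: [-3.6, 0.2, -0.5]
grip_width: 0.0
finger_force: 1.8
```

>>> step_arm --pt "0 0.02 -0.01" --pt "0 0.04 -0.01" --pt "0 0.06 -0.02" --pt "0 0.08 -0.02" --pt "0 0.1 -0.02" --roll '[0,0,0,0,0]'

```text
time: 17.05
ee_pos: [0.4238, 0.0387, 0.1728]
orientation: [2.417, 2.007, 0.0]
force: [-3.3, 2.1, 1.2]
grip_width: 0.0002
finger_force: 2.1
```

>>> step_arm --pt "0 0.02 0" --pt "0 0.04 0" --pt "0 0.06 0" --pt "0 0.08 0" --roll '[0,0,0,0]'

```text
time: 17.45
ee_pos: [0.427, 0.0381, 0.1729]
orientation: [2.417, 2.006, 0.0]
force: [-4.7, 1.8, 3.6]
grip_width: -0.0005
finger_force: 2.3
```

>>> step_arm --pt "0.02 0.02 -0.01" --pt "0.03 0.04 -0.02" --pt "0.03 0.06 -0.02" --pt "0.03 0.06 -0.02" --roll '[0,0,0,0]'

```text
time: 17.85
ee_pos: [0.4294, 0.0386, 0.1734]
orientation: [2.417, 2.006, -0.001]
force: [-4.0, -1.7, 1.8]
grip_width: -0.0004
finger_force: 1.8
```

Run:
```python
from h import *
balls();gap('side');gap('top');need(HUB)
p,d=env.read_camera("top");cv2.imwrite("pics/t3.png",cv2.resize(p[170:290,225:405,::-1],None,fx=4,fy=4,interpolation=cv2.INTER_CUBIC))
```

```text
side [364, 175, 7, 11, 46] X,Y,Z [-6.8 14.5 83.8] ang 94.6
side [378, 181, 6, 9, 29] X,Y,Z [-37.3  13.3  76.4] ang 116.0
side [333, 209, 6, 7, 25] X,Y,Z [ 66.9  13.4 -35.7] ang -28.1
side [387, 233, 7, 8, 44] X,Y,Z [-72.2  12.6 -35.7] ang -153.7
side jawtop 1229 clusters [(np.float64(-26.2), np.float64(30.1)), (np.float64(39.0), np.float64(57.3)), (np.float64(85.0), np.float64(111.4))]
side rail 378 clusters [(np.float64(-12.0), np.float64(20.9)), (np.float64(53.2), np.float64(75.1)), (np.float64(107.1), np.float64(111.5))]
top jawtop 1538 clusters [(np.float64(-24.6), np.float64(28.9)), (np.float64(40.2), np.float64(56.7)), (np.float64(85.3), np.float64(112.3))]
top rail 335 clusters [(np.float64(33.1), np.float64(40.8)), (np.float64(59.7), np.float64(86.7))]
t 18.05 pos [0.4294 0.0388 0.1734] F [-2.96 -2.26 -0.27] q [-0.11  0.1  -0.38  1.09 -0.    1.65]
need dp units [-0.252  0.634  1.96 ] roll 0.003
```

View pics/t3.png

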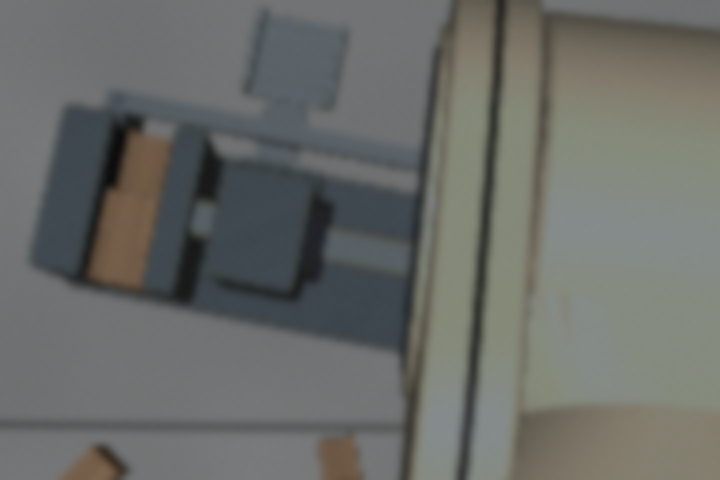

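The top crop shows the rail at (130,210) between the jaws, still a little askew with a thin gap at (125,130). It isn't squared yet, so I keep turning.

>>> step_arm --pt "0 0.03 0" --pt "0 0.05 0" --pt "0 0.08 0" --pt "0 0.1 0" --pt "0 0.1 0" --roll '[0,0,0,0,0]'

```text
time: 18.6
ee_pos: [0.4336, 0.0381, 0.1736]
orientation: [2.417, 2.007, 0.001]
force: [-4.6, -1.2, 2.4]
grip_width: 0.0001
finger_force: 1.7
```

>>> step_arm --pt "0 0.03 0" --pt "0 0.05 0" --pt "0 0.08 0" --pt "0 0.1 0" --pt "0 0.1 0" --roll '[0,0,0,0,0]'

```text
time: 19.1
ee_pos: [0.4375, 0.0375, 0.1735]
orientation: [-2.417, -2.007, -0.001]
force: [-3.4, 0.8, 2.8]
grip_width: 0.0003
finger_force: 1.7
```

>>> step_arm --pt "0 0.03 0" --pt "0 0.05 0" --pt "0 0.08 0" --pt "0 0.1 0.01" --pt "0 0.1 0.01" --roll '[0,0,0,0,0]'

```text
time: 19.6
ee_pos: [0.4414, 0.0367, 0.1731]
orientation: [2.417, 2.007, 0.0]
force: [-3.5, 1.0, 3.4]
grip_width: -0.0001
finger_force: 1.8
```

>>> step_arm --pt "0 0.03 0" --pt "0 0.05 0.01" --pt "0 0.08 0.01" --pt "0 0.1 0.02" --pt "0 0.1 0.02" --roll '[0,0,0,0,0]'

```text
time: 20.1
ee_pos: [0.4453, 0.0359, 0.1723]
orientation: [2.417, 2.007, 0.0]
force: [-3.8, 1.1, 3.6]
grip_width: -0.0001
finger_force: 2.0
```

Run:
```python
from h import *
balls();gap('side');need(HUB)
p,V=gap('top')
hsv=cv2.cvtColor(p,cv2.COLOR_RGB2HSV);z=V[...,2]
m=(z>.08)&(z<.1)&(hsv[...,1]>60)&(hsv[...,0]<25)&(V[...,1]>.04)&(V[...,1]<.1)&(abs(V[...,0])<.06)
print(m.sum(),cv2.minAreaRect((V[m][:,:2]*1000).astype(np.float32)))
m=(z>.05)&(z<.1)&(hsv[...,1]>60)&(hsv[...,0]<25)&(V[...,1]>.04)&(V[...,1]<.1)&(abs(V[...,0])<.06)
print(m.sum(),cv2.minAreaRect((V[m][:,:2]*1000).astype(np.float32)))
```

```text
side [357, 173, 7, 11, 50] X,Y,Z [ 8.9 14.6 81.8] ang 83.8
side [371, 176, 6, 12, 48] X,Y,Z [-21.5  13.3  81.6] ang 104.8
side [390, 229, 8, 7, 48] X,Y,Z [-79.3  11.9 -21.5] ang -164.8
side jawtop 1215 clusters [(np.float64(-27.8), np.float64(28.3)), (np.float64(38.8), np.float64(57.6)), (np.float64(84.6), np.float64(111.6))]
side rail 370 clusters [(np.float64(-10.9), np.float64(23.7)), (np.float64(53.7), np.float64(77.1)), (np.float64(107.9), np.float64(112.2))]
t 20.25 pos [0.4452 0.0359 0.1723] F [-2.72  1.67  2.08] q [-0.11  0.12 -0.35  1.1  -0.    1.65]
need dp units [-0.254  0.232  1.932] roll 0.003
top jawtop 1553 clusters [(np.float64(-25.7), np.float64(28.1)), (np.float64(40.1), np.float64(56.8)), (np.float64(85.1), np.float64(112.2))]
top rail 335 clusters [(np.float64(36.9), np.float64(40.8)), (np.float64(60.0), np.float64(86.6))]
311 ((-5.210014343261719, 73.33554077148438), (26.711328506469727, 68.4837417602539), 88.20339965820312)
496 ((-1.2252998352050781, 73.68577575683594), (26.92233657836914, 76.49613189697266), 89.03224182128906)
```

Run:
```python
from h import *
O=np.array([.4753,.144,0])
def st(n,d,tag):
    W=cloud(n,d)-O;X,Y,Z=W@XH*1000,W@YH*1000,W[...,2]*1000
    lip=(d>0)&(X>78)&(X<114)&(Z>50)&(Z<66)&(Y>-62)&(Y<45)
    if lip.sum()<5: return
    y=np.sort(Y[lip]);g=[(c[0].round(1),c[-1].round(1)) for c in np.split(y,np.where(np.diff(y)>6)[0]+1) if len(c)>8]
    c=(y[0]+y[-1])/2
    pad=(d>0)&(X>80)&(X<112)&(abs(Y-c)<14)&(Z>15)&(Z<60)
    print(n,tag,"lips",g,"centre",round(c,1),"pad z",np.median(Z[pad]).round(2),"pad z inner/outer",np.median(Z[pad&(X<92)]).round(2),np.median(Z[pad&(X>100)]).round(2),"lip top",np.percentile(Z[lip],95).round(1))
for n in("top","side"):
    st(n,np.load(n+"0.npz")['d'],"start")
    for k in range(2): st(n,env.read_camera(n)[1],"now")
```

```text
top start lips [(np.float64(-59.2), np.float64(-55.3)), (np.float64(-15.3), np.float64(-11.3))] centre -35.2 pad z 44.95 pad z inner/outer 44.98 44.89 lip top 60.3
top now lips [(np.float64(-12.7), np.float64(-8.8)), (np.float64(30.8), np.float64(35.4))] centre 11.3 pad z 44.81 pad z inner/outer 44.53 44.86 lip top 59.7
top now lips [(np.float64(-12.8), np.float64(-8.9)), (np.float64(31.0), np.float64(35.2))] centre 11.2 pad z 44.82 pad z inner/outer 44.72 44.97 lip top 59.8
side start lips [(np.float64(-60.1), np.float64(-55.0)), (np.float64(-16.8), np.float64(-10.8))] centre -35.4 pad z 45.7 pad z inner/outer 45.51 45.73 lip top 59.4
side now lips [(np.float64(-14.4), np.float64(-7.2)), (np.float64(31.3), np.float64(35.5))] centre 10.6 pad z 45.95 pad z inner/outer 45.98 45.72 lip top 59.8
side now lips [(np.float64(-13.9), np.float64(-7.4)), (np.float64(29.7), np.float64(35.5))] centre 10.8 pad z 45.68 pad z inner/outer 45.65 45.82 lip top 59.8
```

>>> step_arm --pt "0.01 0.03 0.01" --pt "0.01 0.06 0.02" --pt "0.01 0.09 0.02" --roll '[0,0,0]'

```text
time: 20.8
ee_pos: [0.4486, 0.0357, 0.1714]
orientation: [-2.417, -2.007, 0.001]
force: [-5.1, 0.1, 3.5]
grip_width: -0.0
finger_force: 2.6
```

>>> step_arm --pt "0.01 0.03 0.01" --pt "0.01 0.06 0.02" --pt "0.01 0.09 0.02" --roll '[0,0,0]'

```text
time: 21.1
ee_pos: [0.4521, 0.0353, 0.1705]
orientation: [-2.417, -2.006, 0.001]
force: [-5.3, 1.1, 2.8]
grip_width: 0.0004
finger_force: 2.9
```

>>> step_arm --pt "0 0.02 0.0" --pt "0 0.04 0.01" --roll '[0,0]'

```text
time: 21.3
ee_pos: [0.4536, 0.0351, 0.1701]
orientation: [-2.417, -2.006, 0.001]
force: [-5.6, 0.9, 4.2]
grip_width: -0.0001
finger_force: 2.8
```

Run:
```python
from h import *
need(HUB);balls()
p,V=gap('top');s=env.get_state();print(s['force'],s['torque'])
```

```text
t 21.3 pos [0.4536 0.0351 0.1701] F [-5.63  0.93  4.19] q [-0.11  0.14 -0.34  1.09 -0.    1.65]
need dp units [-0.272  0.024  1.878] roll 0.003
side [353, 172, 7, 11, 47] X,Y,Z [17.3 15.6 80.3] ang 77.8
side [367, 175, 6, 13, 55] X,Y,Z [-13.   15.6  81.1] ang 99.1
side [392, 226, 8, 8, 49] X,Y,Z [-81.8  11.7 -13.7] ang -170.5
top jawtop 1538 clusters [(np.float64(-26.2), np.float64(27.8)), (np.float64(40.3), np.float64(57.0)), (np.float64(85.2), np.float64(112.9))]
top rail 322 clusters [(np.float64(37.1), np.float64(40.7)), (np.float64(60.1), np.float64(86.6))]
[-5.83868405  0.64991769  2.76544181] [0.00247455 0.9898883  0.00602082]
```

>>> step_arm --pt "0 -0.1 0" --pt "0 -0.12 -0.15" --pt "0 -0.12 -0.25" --pt "0 -0.06 -0.25" --pt "0 -0.02 -0.25" --roll '[0,0,0,0,0]'

```text
time: 21.95
ee_pos: [0.4537, 0.0352, 0.1805]
orientation: [2.417, 2.006, 0.001]
force: [-0.5, 0.4, -0.8]
grip_width: 0.0001
finger_force: 0.0
```

>>> step_arm --pt "0 0.02 0" --pt "0 0.03 0" --roll '[0,0]'

```text
time: 22.15
ee_pos: [0.4543, 0.035, 0.1801]
orientation: [-2.417, -2.007, 0.001]
force: [-2.0, -0.1, 0.8]
grip_width: 0.0
finger_force: 0.9
```

>>> step_arm --pt "0 0.02 0" --pt "0 0.04 0" --pt "0 0.04 0" --roll '[0,0,0]'

```text
time: 22.45
ee_pos: [0.455, 0.0349, 0.18]
orientation: [-2.416, -2.006, 0.002]
force: [-5.1, 0.6, 1.4]
grip_width: -0.0003
finger_force: 2.8
```

Run:
```python
from h import *
s=env.get_state();print(s['force'],s['torque']);need(HUB)
```

```text
[-5.11260078  0.60849114  1.4464063 ] [ 0.16538378  1.00503163 -0.00267886]
t 22.45 pos [0.455  0.0349 0.18  ] F [-5.11  0.61  1.45] q [-0.11  0.13 -0.32  1.12  0.    1.65]
need dp units [-0.273 -0.009  2.125] roll 0.004
```

>>> step_arm --pt "0 0.02 0" --pt "0 0.04 0" --pt "0 0.04 0" --roll '[0,0,0]'

```text
time: 22.75
ee_pos: [0.4563, 0.0346, 0.1798]
orientation: [-2.416, -2.006, 0.003]
force: [-5.5, 1.2, 2.0]
grip_width: -0.0003
finger_force: 3.0
```

>>> step_arm --pt "0 0.02 0" --pt "0 0.04 0" --pt "0 0.04 0" --roll '[0,0,0]'

```text
time: 23.05
ee_pos: [0.4577, 0.0344, 0.1796]
orientation: [-2.415, -2.005, 0.003]
force: [-6.4, 0.7, -0.6]
grip_width: -0.0001
finger_force: 3.0
```

>>> step_arm --pt "0 0.02 0" --pt "0 0.03 0" --pt "0 0.03 0" --roll '[0,0,0]'

```text
time: 23.35
ee_pos: [0.4586, 0.0342, 0.1795]
orientation: [-2.415, -2.005, 0.004]
force: [-6.1, 2.0, -0.6]
grip_width: -0.0001
finger_force: 3.1
```

Run:
```python
from h import *
need(HUB);balls();gap('side')
p,V=gap('top')
hsv=cv2.cvtColor(p,cv2.COLOR_RGB2HSV);z=V[...,2]
m=(z>.08)&(z<.1)&(hsv[...,1]>60)&(hsv[...,0]<25)&(V[...,1]>.04)&(V[...,1]<.1)&(abs(V[...,0])<.06)
print(m.sum(),cv2.minAreaRect((V[m][:,:2]*1000).astype(np.float32)))
print(env.get_state()['force'])
```

```text
t 23.35 pos [0.4586 0.0342 0.1795] F [-6.11  2.03 -0.65] q [-0.11  0.14 -0.31  1.12  0.    1.65]
need dp units [-0.273 -0.097  2.113] roll 0.004
side [352, 172, 6, 8, 38] X,Y,Z [21.6 15.3 81.2] ang 75.1
side [365, 174, 6, 9, 37] X,Y,Z [-7.7 14.5 84.2] ang 95.2
side [392, 225, 8, 8, 49] X,Y,Z [-82.5  12.7  -9.8] ang -173.2
side jawtop 1207 clusters [(np.float64(-27.6), np.float64(27.5)), (np.float64(38.9), np.float64(57.3)), (np.float64(84.9), np.float64(111.5))]
side rail 367 clusters [(np.float64(-16.4), np.float64(21.2)), (np.float64(53.3), np.float64(76.1)), (np.float64(107.4), np.float64(111.6))]
top jawtop 1543 clusters [(np.float64(-26.1), np.float64(27.6)), (np.float64(39.9), np.float64(57.0)), (np.float64(85.4), np.float64(112.3))]
top rail 336 clusters [(np.float64(35.1), np.float64(40.8)), (np.float64(60.1), np.float64(86.4))]
315 ((-4.079429626464844, 73.34877014160156), (26.754941940307617, 70.51380157470703), 88.9496841430664)
[-6.32318712  1.23601181 -0.62909635]
```

>>> step_arm --pt "0.01 0.02 0" --pt "0.02 0.04 0" --pt "0.02 0.04 0" --roll '[0,0,0]'

```text
time: 23.85
ee_pos: [0.4601, 0.0343, 0.1793]
orientation: [-2.415, -2.005, 0.006]
force: [-7.9, -0.8, -1.9]
grip_width: -0.0
finger_force: 3.1
```

>>> step_arm --pt "0 -0.2 0" --pt "0 -0.6 0" --pt "0 -0.9 -0.3" --pt "0 -0.9 -1.0" --pt "0 -0.9 -1.8" --roll '[0,0,0,0,0]'

```text
time: 24.35
ee_pos: [0.4256, 0.0412, 0.2538]
orientation: [-2.417, -2.007, -0.0]
force: [0.3, 0.3, -0.3]
grip_width: 0.0001
finger_force: 0.0
```

>>> step_arm --pt "0 0 -0.3" --pt "0 0 -0.5" --pt "0 0 -0.5" --roll '[0,0,0]'

```text
time: 24.65
ee_pos: [0.4267, 0.041, 0.2735]
orientation: [2.416, 2.006, 0.003]
force: [0.4, -0.2, 1.1]
grip_width: -0.0003
finger_force: 0.0
```

Run:
```python
from h import *
need(HUB);balls();gap('side')
p,V=gap('top');cv2.imwrite("pics/t4.png",cv2.resize(p[170:290,225:405,::-1],None,fx=4,fy=4,interpolation=cv2.INTER_CUBIC))
```

```text
t 24.65 pos [0.4267 0.041  0.2735] F [ 0.39 -0.24  1.11] q [-0.1   0.04 -0.18  1.35  0.    1.66]
need dp units [-0.297  0.7    4.465] roll 0.004
side [351, 173, 7, 7, 19] X,Y,Z [25.3 13.7 78.2] ang 72.0
side [392, 224, 9, 8, 49] X,Y,Z [-82.7  11.9  -8.9] ang -173.9
side jawtop 1203 clusters [(np.float64(-28.5), np.float64(28.1)), (np.float64(39.4), np.float64(56.6)), (np.float64(85.1), np.float64(111.9))]
side rail 370 clusters [(np.float64(-16.6), np.float64(21.8)), (np.float64(53.5), np.float64(75.1)), (np.float64(108.2), np.float64(111.9))]
top jawtop 1540 clusters [(np.float64(-26.5), np.float64(27.4)), (np.float64(40.1), np.float64(56.7)), (np.float64(85.3), np.float64(111.9))]
top rail 334 clusters [(np.float64(35.1), np.float64(40.9)), (np.float64(59.8), np.float64(86.5))]
```

View pics/t4.png

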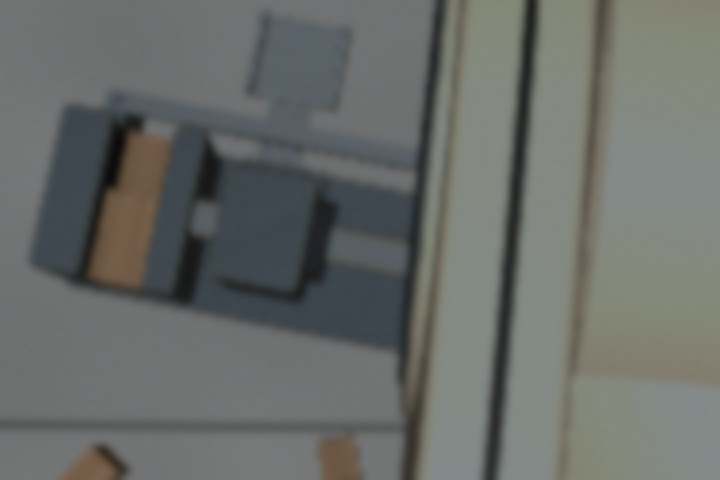

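The top crop shows the rail held between both jaws, square to them within about 1°, with the paddle up and the robot clear of everything.

```bash
python3 -c "
from bench import env
print(env.finish_job())"
```

```text
the job is handed in; nothing more can be done
None
```

The job is handed in at about 25 s of the 51 s: jaw slid up, lever locked, rail clamped with about 0.56 N m on the handle (roughly 50 N on the wood, estimated from the wrist force), and the arm clear; no verdict was returned.

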